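Lay out a light-scattering bench around the sample cell

TASK

Set up the light-scattering measurement: stand the blue lens in the laser beam between laser and sample cell, square to the beam and one focal length (100 mm) from the cell's centre; stand the beam stop in the beam behind the cell, its mouth towards the cell, and the detector in front of the cell's brass side port, looking straight into it. Lower the amber vial upright into the cell's well and then put the light cover over it, centred on the cell. Drop nothing, and leave the orange filter, the vial rack and the film roll as they are.

Things in the scene. Friction and masses are not known exactly. Their poses are not given: they have to be found in the camera images.
- laser: Grey laser head, fixed: 230 mm long, 50 mm wide, top at 88 mm, yellow label on top, a black ring with a red spot in its front face. Origin on the bench under the middle of that front face. Its x axis is the beam: level, 60 mm above the bench, out of the front face and through the middle of the sample cell (220 to 270 mm away).
- cell: Sample cell, fixed: black upright cylinder 90 mm across, 85 mm high, pale window band; in its flat top an open well 38 mm across and 50 mm deep (floor 35 mm above the bench). Origin on the bench, on its axis. x points out through the side port, a brass tube (26 mm across, end 55 mm from the axis, 60 mm up) marked by a brass strip on the top; roughly square to the beam.
- lens: The lens, focal length 100 mm: round pale glass in a blue square plate on a steel post with a round foot (46 mm across, 10 mm high). Plate 14 mm thick along x, 40 mm wide along y, from 40 to 80 mm up, centred over the foot. Origin under the centre of the foot; x is the optical axis (both faces are alike). 0.22 kg.
- beam_stop: The beam stop: black ribbed box on a steel post with a round foot (46 mm across, 10 mm high), a silver tube (8 mm long) as its mouth. Box 40 mm along x, 36 mm wide along y, 40 to 80 mm up, centred over the foot. Origin under the foot's centre; x points out of the mouth (28 mm from the origin). Works with its origin 80 to 130 mm from the cell's axis. 0.28 kg.
- detector: The detector: off-white box, green patch on top, on a steel post with a round foot (46 mm across, 10 mm high), black nose tube in front (end 28 mm from the origin), brass stub behind. Box 40 mm along x, 36 mm wide along y, 40 to 80 mm up, centred over the foot. Origin under the foot's centre; x points out of the nose. Works with its origin about 100 mm from the cell's axis. 0.28 kg.
- vial: The sample vial: amber glass cylinder 22 mm across with a red screw cap, 75 mm high in all, standing upright. Origin at the centre of its underside. 35 g. Standing in the well it sticks out by 25 mm.
- cover: Light cover: dark grey inverted cup, 64 mm across outside, 54 mm inside, 40 mm high (35 mm deep inside), with a white round knob 22 mm across and 26 mm high on top. Origin at the centre of its open underside. 0.12 kg. It stands on the flat top of the cell, over the vial's head.
- filter: Not part of this job: a red filter in an orange square plate, otherwise shaped like the lens (46 mm foot, plate 14 x 40 mm, 80 mm high). Origin under the centre of the foot. To be left where it is.
- vial_rack: Not part of this job: white rack 34 x 98 mm with three clear vials with green caps, 87 mm high. Origin under its centre. To be left where it is.
- film_roll: Not part of this job: upright roll of sealing film, 60 mm across, 50 mm high. Origin under its centre. To be left where it is.
There are look-alikes about, which are no part of the job. There is more than one size of the vial; the one meant has the size given above.

How it is judged:
At the end, for the whole second after the job is handed in: All at rest, upright. Lens, stop: within 12 mm of the beam, 86-114 and 80-130 mm from the cell axis. Detector: 12 mm of the port axis, 85-118 mm away. Lens within 0.2 rad; stop and detector aim 22 mm off the cell at most. Vial on the well's floor; cover within 12 mm of centre (y of lens in the frame of laser between -0.012 and 0.012 m and horizontal distance between lens and cell between 0.086 and 0.114 m and horizontal distance between lens and laser below 0.2 m and angle between the x axis of lens and the x axis of laser, either way round below 0.2 rad and y of beam_stop in the frame of laser between -0.012 and 0.012 m and x of cell in the frame of beam_stop between 0.08 and 0.13 m and y of cell in the frame of beam_stop between -0.022 and 0.022 m and horizontal distance between beam_stop and laser above 0.28 m and y of detector in the frame of cell between -0.012 and 0.012 m and x of cell in the frame of detector between 0.085 and 0.118 m and y of cell in the frame of detector between -0.022 and 0.022 m and x of detector in the frame of cell above 0.07 m and height (world z) of each of lens, beam_stop, detector below 0.004 m and angle between each of lens, beam_stop, detector, cover's own z axis and vertical below 0.06 rad and horizontal distance between each of vial, cover and cell below 0.012 m and height (world z) of vial between 0.031 and 0.04 m and angle between vial's own z axis and vertical below 0.12 rad and height (world z) of cover between 0.081 and 0.089 m and linear speed of each of lens, beam_stop, detector, vial, cover below 0.02 m/s); the robot touches nothing.
It fails at once if one of the five things is let go and falls ((contact force between lens and the arm below 0.05 N and contact force between lens and the fingers below 0.05 N and linear speed of lens above 0.5 m/s) or (contact force between beam_stop and the arm below 0.05 N and contact force between beam_stop and the fingers below 0.05 N and linear speed of beam_stop above 0.5 m/s) or (contact force between detector and the arm below 0.05 N and contact force between detector and the fingers below 0.05 N and linear speed of detector above 0.5 m/s) or (contact force between vial and the arm below 0.05 N and contact force between vial and the fingers below 0.05 N and linear speed of vial above 0.5 m/s) or (contact force between cover and the arm below 0.05 N and contact force between cover and the fingers below 0.05 N and linear speed of cover above 0.5 m/s)).
It fails at once if the filter, the vial rack or the film roll is shifted by more than 15 mm or tipped (distance of any of filter, vial_rack, film_roll from where it was at the start of the episode above 0.015 m or angle between any of filter, vial_rack, film_roll's own z axis and vertical above 0.2 rad).
It also fails if it takes over 128 s, if anything falls off the work surface, if the arm or the gripper's body presses on something with over 40 N, if the wrist force passes 120 N, or if a joint passes its speed limit or range.

ROBOT

A 6-joint arm with a two-finger parallel gripper is mounted at the origin on the work surface. World frame = base frame: x ahead of the robot, y to its left, z up, the work surface at z = 0. Lengths are in m, angles in rad, forces in N, time in s.
With the tool pointing down it reaches from about 0.25 to 0.775 m from the base axis. Payload 8.9 kg.
Tool frame: the origin (TCP) lies at the very end of the fingers, on their centre line; the grasp point (between the pads) lies 19 mm behind it (bot.pinch_z is the distance from the TCP to the grasp point, in m); z points along the fingers, y is the line along which they close (so a half turn about z gives the same grasp; the last joint's range is limited). The gripper opens to 85 mm and grips with 20 to 120 N. Pads are 22 mm wide; open, the fingers measure 114 mm over their backs; the gripper's body (76 mm by 85 mm) begins 54 mm behind the grasp point. The pads swing forward as they close: fully open they stand 13 mm farther back than shut.
Start: joints at [1.036, 0.291, -0.153, 1.127, 0, 1.431], TCP at [0.202, 0.484, 0.231] pointing down, gripper open.
Joint ranges: [-2.52, 2.52], [-0.91, 1.74], [-1.3, 1.37], [-1.96, 2.02], [-1.52, 1.47], [-3.14, 3.14]. Speed limits (rad/s): [2.22, 2.22, 2.79, 3.14, 3.14, 3.14].

INTERFACE

Orientations are given as a 3x3 rotation matrix whose columns are the frame's x, y, z axes.
In Python, from plant import state, vision, finish_job, bot gives the robot as it stands.
- The arm moves only by the tool carry_out, never from a script. Its argument "commands" is a list that holds one entry, the list of rows, each a list of 6 numbers: the shift along the tool's x, y, z normalised to -1 to 1, where 1 is 1000 mm, then the turn, a rotation vector about the tool's x, y, z normalised to -1 to 1, where 1 is 120 degrees. In form: [[[x, y, z, wx, wy, wz], ...]]. A call has 1 to 20 rows; each row is the pose to reach, as a shift and turn from the pose commanded when the call began, along the tool's axes at that moment; what a row does not reach only later rows make up. A row lasts 1/8 s, in which the tool goes at most 62.5 mm and 10.7 degrees, less where a joint would pass 70% of its speed; a pose out of reach is approached as far as the arm can. A call with a number of a shift or a turn outside -1 to 1 is refused whole. A call with a gripper value outside its range is refused whole. "claw" is the closure, from -1 (fully open) to 1 (shut), set as the call begins (left out, the last holds). The fingers move at their own pace and stop on an object; "squeeze" is the grip in N (left out, the last holds). Time passes only in rows, so rows that repeat a pose let the fingers close. It gives the time, the measured TCP pose, the force, the opening and the grip force at its end, in the units of the state.
- state(): the state, without advancing time (a new reading comes with each control period).
- vision.camera(name): name is "scene" or "side" or "wrist"; returns a dict with "frame" (480x640x3 uint8, red, green, blue), "z_map" (480x640 float32, m along the optical axis (not along the pixel's ray), 0 where there is no reading), "fx", "fy", "cx", "cy" (pixels), "k1" (the pictures are not rectified: a ray, as slopes to the right and down, at radius r is drawn at 1 + k1 r^2 times it, then the intrinsics apply), "rvec" (rotation vector, rad) and "tvec" (3), from world to camera coordinates, as OpenCV has them; the wrist camera has in their place "tool_from_camera" (4x4, takes a point from camera to tool coordinates, whose origin is the TCP and whose axes are the flange's). Camera axes: x right, y down, z forward; pixel columns grow to the right and rows downward; lengths in m; the calibration is good to about 2 mm. A picture is of the moment at which its call begins: read the wrist's pose just before it.
- finish_job(): hands the job in; it is judged then, once.
The state is a dict: "clock": time; "q": joint angles; "joint_velocities": joint speeds; "effort": joint torques, N m; "position": TCP position; "tool_rot": TCP orientation; "contact_force": force on the tool from outside, world axes, zero at the start; "torque": the same for the moment, N m; "finger_gap": opening from 0.0 (shut) to 1.0 (fully open); "finger_force": force on a finger pad.
Only numpy, scipy, OpenCV 4.12 (cv2) and the standard library are available. Lean on these libraries where they do the work, as an engineer would, in place of code of your own. Each camera call takes 0.05 s, during which the arm holds its last target. There are 200 camera calls.

## Working session

There is one attempt and no reset: what is moved stays moved. The work goes in short steps, Python scripts to look and compute and a tool call to move; the robot and the scene stay as the last step left them, time stands still between calls to the robot, and variables do not carry over. Pictures are saved under pics/ and viewed, at most 14 in all, crops included, and the job is handed in when it is done.

Besides the shell and the picture viewer there is one more tool, called after ">>>" as name(argument=value, ...) on one line, values as JSON. carry_out: Moves the arm, as the interface text tells. Its arguments: {"type":"object","properties":{"commands":{"type":"array"},"claw":{"type":"number"},"squeeze":{"type":"number"}},"required":["commands"]}

```bash
ls; mkdir -p pics
cat > h.py <<'E'
import numpy as np, cv2
from plant import state, vision, finish_job, bot
def grab(name):
    s=state(); c=vision.camera(name)
    if name=="wrist":
        T=np.eye(4); T[:3,:3]=np.array(s["tool_rot"]); T[:3,3]=s["position"]
        W=T@np.array(c["tool_from_camera"])
    else:
        R=cv2.Rodrigues(np.array(c["rvec"],float))[0]; W=np.eye(4); W[:3,:3]=R.T; W[:3,3]=-R.T@np.array(c["tvec"],float).ravel()
    c["W"]=W; return c
def cloud(c):
    h,w=c["z_map"].shape
    K=np.array([[c["fx"],0,c["cx"]],[0,c["fy"],c["cy"]],[0,0,1.]])
    v,u=np.mgrid[:h,:w]
    p=cv2.undistortPoints(np.stack([u,v],-1).reshape(-1,1,2).astype(float),K,np.array([c["k1"],0,0,0.])).reshape(h,w,2)
    z=c["z_map"]; P=np.dstack([p[...,0]*z,p[...,1]*z,z])
    P=P@c["W"][:3,:3].T+c["W"][:3,3]; P[z==0]=np.nan
    return P
def save(c,n): cv2.imwrite("pics/"+n,c["frame"][...,::-1])
E
python3 - <<'E'
from h import *
for n in ("scene","side","wrist"):
    c=grab(n); save(c,n+"0.png"); np.savez(n+"0.npz",P=cloud(c),I=c["frame"]); print(n,c["W"].round(3).tolist(),c["fx"],c["k1"])
s=state();print(s)
print([a for a in dir(bot) if a[0]!='_'])
E
```

```text
pics
scene [[0.451, 0.628, -0.634, 1.151], [0.892, -0.326, 0.312, -0.297], [-0.01, -0.706, -0.708, 0.701], [0.0, 0.0, 0.0, 1.0]] 502.06218281802074 -0.026223402133444762
side [[0.974, -0.165, 0.155, 0.367], [-0.226, -0.687, 0.69, -0.846], [-0.008, -0.707, -0.707, 0.875], [0.0, 0.0, 0.0, 1.0]] 528.3843005342625 -0.018604633641946002
wrist [[0.385, 0.875, 0.293, 0.127], [0.923, -0.365, -0.124, 0.515], [-0.002, 0.319, -0.948, 0.374], [0.0, 0.0, 0.0, 1.0]] 420.2632039708313 0.009618584667650327
{'clock': 0.15, 'q': array([ 1.03570009e+00,  2.91160878e-01, -1.53897536e-01,  1.12668624e+00,
       -2.15692824e-05,  1.43151880e+00]), 'joint_velocities': array([ 0.00060186, -0.00107157,  0.00289151,  0.00014163,  0.00084084,
        0.00036727]), 'effort': array([ 1.27196472e-03, -5.37368703e+01,  3.31521821e+01,  1.14667107e-02,
       -1.83236057e-04,  1.42689581e-05]), 'position': array([0.20225848, 0.48415018, 0.23087971]), 'tool_rot': array([[-9.22681187e-01,  3.85563497e-01, -4.65017891e-04],
       [ 3.85563762e-01,  9.22680823e-01, -8.26764204e-04],
       [ 1.10292993e-04, -9.42133825e-04, -9.99999550e-01]]), 'contact_force': array([-0.91411259,  0.07774407, -0.13514076]), 'torque': array([-0.01481569,  0.01022079,  0.01830975]), 'finger_force': 0.0, 'finger_gap': 1.0006247591255881}
['IKError', 'pinch_z']
```

View pics/scene0.png

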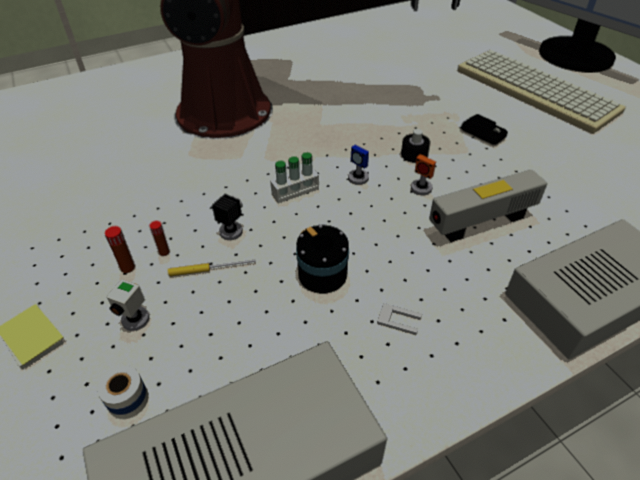

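View pics/side0.png

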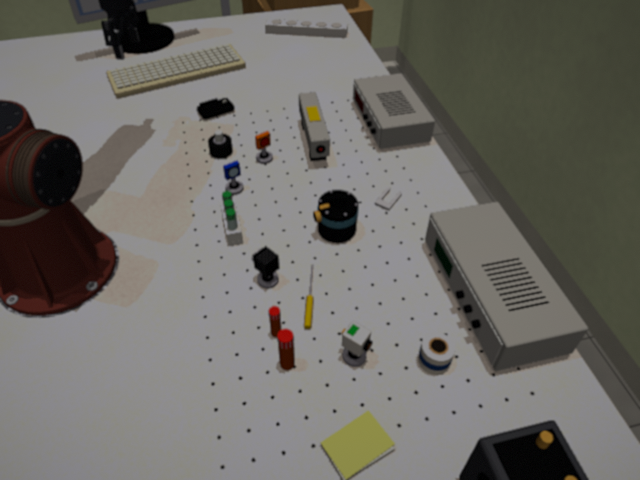

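The scene view shows the lens at (358,160), cover (416,147), filter (424,172), laser (490,205), cell (323,258), stop (228,213), vials (120,250)/(160,238), detector (128,300), roll (123,392). The side view agrees. Next I cluster the depth data.

Run:
```python
from h import *
from scipy import ndimage as nd
Ps=[];Cs=[]
for n in("scene","side"):
    d=np.load(n+"0.npz");P=d["P"].reshape(-1,3);C=d["I"].reshape(-1,3);m=np.isfinite(P[:,0])&(P[:,2]>.012)&(P[:,2]<.13)&(P[:,0]>.15)&(P[:,0]<.9)&(abs(P[:,1])<.65)
    Ps.append(P[m]);Cs.append(C[m])
    b=np.isfinite(P[:,0])&(abs(P[:,2])<.012)&(P[:,0]>.3)&(P[:,0]<.8)&(abs(P[:,1])<.5); print(n,"bench z",np.median(P[b,2]))
# top map 1 mm per px: row=x .15-.9, col = y
H=np.zeros((750,1300));RGB=np.zeros((750,1300,3),np.uint8)
for k,(P,C) in enumerate(zip(Ps,Cs)):
    o=np.argsort(P[:,2]);P=P[o];C=C[o]
    i=((P[:,0]-.15)*1000).astype(int);j=((P[:,1]+.65)*1000).astype(int)
    M=np.zeros_like(H);M[i,j]=P[:,2]
    L,nl=nd.label(nd.binary_dilation(M>0,iterations=4))
    for l in range(1,nl+1):
        s=L[i,j]==l
        if s.sum()<60: continue
        q=P[s];t=q[:,2]>q[:,2].max()-.012
        print(k,s.sum(),"top c",q[t].mean(0).round(3),"min",q.min(0).round(3),"max",q.max(0).round(3),"col",np.median(C[s][t],axis=0))
```

```text
scene bench z -0.0005969139762791453
side bench z 4.437437025139879e-05
0 749 top c [0.401 0.523 0.03 ] min [0.353 0.489 0.012] max [0.456 0.567 0.036] col [2. 2. 2.]
0 644 top c [0.395 0.329 0.065] min [0.36  0.298 0.012] max [0.427 0.362 0.07 ] col [142.5 144.5 140. ]
0 1327 top c [0.388 0.026 0.085] min [ 0.367 -0.022  0.012] max [0.406 0.078 0.09 ] col [26. 92. 37.]
0 433 top c [0.411 0.169 0.077] min [0.388 0.158 0.012] max [0.43  0.189 0.083] col [  6.  25. 107.]
0 817 top c [ 0.442 -0.138  0.078] min [ 0.415 -0.164  0.012] max [ 0.465 -0.105  0.082] col [12. 12. 12.]
0 365 top c [ 0.434 -0.27   0.072] min [ 0.42  -0.282  0.012] max [ 0.445 -0.26   0.076] col [144.  21.  19.]
0 723 top c [ 0.442 -0.341  0.095] min [ 0.424 -0.356  0.012] max [ 0.456 -0.327  0.099] col [148.  22.  19.]
0 1915 top c [ 0.524 -0.517  0.014] min [ 0.462 -0.561  0.012] max [ 0.581 -0.468  0.018] col [154. 158.  78.]
0 478 top c [0.505 0.272 0.077] min [0.483 0.26  0.012] max [0.527 0.287 0.083] col [125.  56.  16.]
0 212 top c [ 0.505 -0.243  0.014] min [ 0.488 -0.279  0.012] max [ 0.519 -0.206  0.019
[... 1764 characters left out ...]
8 -0.382  0.012] max [ 0.591 -0.33   0.084] col [136. 136. 133.]
1 1839 top c [ 0.619 -0.03   0.085] min [ 0.563 -0.076  0.012] max [0.665 0.018 0.09 ] col [4. 4. 4.]
1 1381 top c [0.645 0.306 0.087] min [0.613 0.198 0.012] max [0.678 0.434 0.094] col [122. 118. 110.]
1 597 top c [ 0.66  -0.629  0.124] min [ 0.656 -0.649  0.013] max [ 0.662 -0.601  0.13 ] col [11. 11. 12.]
1 1139 top c [ 0.704 -0.4    0.05 ] min [ 0.675 -0.43   0.012] max [ 0.736 -0.368  0.054] col [138. 133. 131.]
1 11284 top c [ 0.847 -0.302  0.093] min [ 0.783 -0.452  0.012] max [ 0.9   -0.109  0.098] col [121. 118. 111.]
1 2917 top c [0.853 0.346 0.076] min [0.794 0.222 0.012] max [0.9   0.49  0.083] col [120. 116. 110.]
```

```bash
python3 - <<'E'
from h import *
from scipy.optimize import least_squares as ls
for n in("scene","side"):
    d=np.load(n+"0.npz");P=d["P"];I=d["I"].astype(int);
    def sel(x,y,r,z0,z1): return (np.hypot(P[...,0]-x,P[...,1]-y)<r)&(P[...,2]>z0)&(P[...,2]<z1)
    print("==",n)
    m=(abs(P[...,0]-.648)<.05)&(P[...,1]>.19)&(P[...,1]<.45)&(P[...,2]>.083)&(P[...,2]<.096)
    r=cv2.minAreaRect((P[m][:,:2]*1000).astype(np.float32)); b=cv2.boxPoints(r); 
    q=P[m][:,:2];c=q.mean(0);e=np.linalg.eigh(np.cov((q-c).T))[1][:,1]; e=e*(-1 if e[1]>0 else 1)
    print("laser rect",r,"pca",c.round(4),e.round(4)); print(b.round(1).tolist())
    m=sel(.622,-.029,.06,.081,.094); q=P[m][:,:2]
    c,rad=cv2.minEnclosingCircle((q*1000).astype(np.float32)); print("cell",c,rad)
    R=I[...,0];B=I[...,2];mb=m&(R>B+40); s=P[mb]; print("strip",mb.sum(),s.mean(0).round(4), np.degrees(np.arctan2(*(s.mean(0)[:2]*1000-c)[::-1])))
    # port tube: brass points at z 45-78 outside
    mp=sel(.622,-.029,.075,.045,.08)&(R>B+40); 
    if mp.sum(): print("port",mp.sum(),P[mp].mean(0).round(4))
    for nm,x,y in(("lens",.409,.169),("stop",.44,-.138),("det",.566,-.355),("vial",.4325,-.2715),("cover",.394,.328)):
        for z0,z1 in((.076,.085),(.042,.085),(.008,.014),(.060,.085)):
            m=sel(x,y,.045,z0,z1)
            if m.sum()<15: continue
            q=P[m]; r=cv2.minAreaRect((q[:,:2]*1000).astype(np.float32)); print(nm,z0,m.sum(),np.round(r[0],1),np.round(r[1],1),round(r[2],1))
    m=sel(.566,-.355,.05,.074,.09)&(I[...,1]>I[...,0]+25)&(I[...,1]>I[...,2]+25);print("det green",m.sum(),P[m].mean(0).round(4) if m.any() else "")
    m=sel(.566,-.355,.05,.05,.07)&(I.max(-1)<60);print("det nose",m.sum(),P[m].mean(0).round(4) if m.any() else "")
E
python3 - <<'E'
import cv2
a=cv2.imread('pics/scene0.png');s=cv2.imread('pics/side0.png')
f=lambda i,x,y:cv2.resize(i[y-45:y+45,x-45:x+45],(266,266),interpolation=cv2.INTER_CUBIC)
cv2.imwrite('pics/crops.png',cv2.vconcat([cv2.hconcat([f(a,228,215),f(a,130,300),f(a,323,255)]),cv2.hconcat([f(s,266,265),f(s,357,345),f(s,337,215)])]))
E
```

```text
== scene
laser rect ((647.8880004882812, 317.8027648925781), (230.00465393066406, 52.67707824707031), 85.213623046875) pca [0.6499 0.3109] [-0.0814 -0.9967]
[[612.0, 205.39999389648438], [664.5, 201.0], [683.7000122070312, 430.20001220703125], [631.2000122070312, 434.6000061035156]]
cell (620.5711059570312, -26.992443084716797) 45.94116973876953
strip 57 [ 0.5877 -0.0311  0.0849] -172.87109029615746
lens 0.076 89 [408.4 171.5] [40.8 16.1] 17.5
lens 0.042 321 [409.6 169.4] [42.1 19.9] 22.1
lens 0.008 131 [410. 170.] [44.  45.7] 60.2
lens 0.06 207 [408.9 169.8] [40.9 19.6] 18.0
stop 0.076 309 [ 438.4 -136.9] [39.1 46.2] 32.0
stop 0.042 712 [ 437.2 -134.2] [39.8 52.1] 32.4
stop 0.008 162 [ 442.2 -139.2] [43.6 40.7] 79.9
stop 0.06 517 [ 437.3 -134.5] [39.9 51.3] 31.8
det 0.076 473 [ 565.  -354.4] [38.1 41.1] 41.9
det 0.042 998 [ 564.9 -354.4] [39.6 58.5] 43.4
det 0.008 244 [ 569.6 -353.6] [39.8 45.3] 8.5
det 0.06 775 [ 565.4 -354. ] [39.6 58.4] 41.3
vial 0.042 228 [ 432.1 -270.2] [20.4 22.6] 62.4
vial 0.008 25 [ 437.6 -271.3] [10.  20.8] 0.2
vial 0.06 140 [ 432.3 -269.9] [19.9 22.8] 71.0
[... 903 characters left out ...]
7.3 50.4] 31.3
stop 0.042 602 [ 435.9 -134.3] [38.5 53.3] 30.6
stop 0.008 167 [ 437.7 -141.6] [39.8 44.5] 80.3
stop 0.06 459 [ 435.8 -134.6] [37.8 52.8] 30.2
det 0.076 414 [ 563.9 -354.6] [37.5 41.8] 41.6
det 0.042 754 [ 563.8 -355.1] [38.7 57.4] 42.4
det 0.008 190 [ 560.4 -362.1] [31.2 44.8] 68.2
det 0.06 619 [ 563.8 -355.1] [38.7 57.4] 42.4
vial 0.076 28 [ 429.3 -273. ] [16.7 20.4] 47.2
vial 0.042 208 [ 430.5 -271.3] [21.8 22.4] 23.1
vial 0.06 145 [ 430.4 -271.5] [21.3 22.7] 11.6
cover 0.042 92 [389.3 326.2] [45.5 44.6] 62.9
cover 0.008 53 [391.3 311.3] [30.5 62. ] 88.4
cover 0.06 39 [391.7 329.7] [20.7 20.4] 13.3
det green 77 [ 0.5579 -0.3489  0.0808]
det nose 58 [ 0.5756 -0.3766  0.0652]
```

View pics/crops.png

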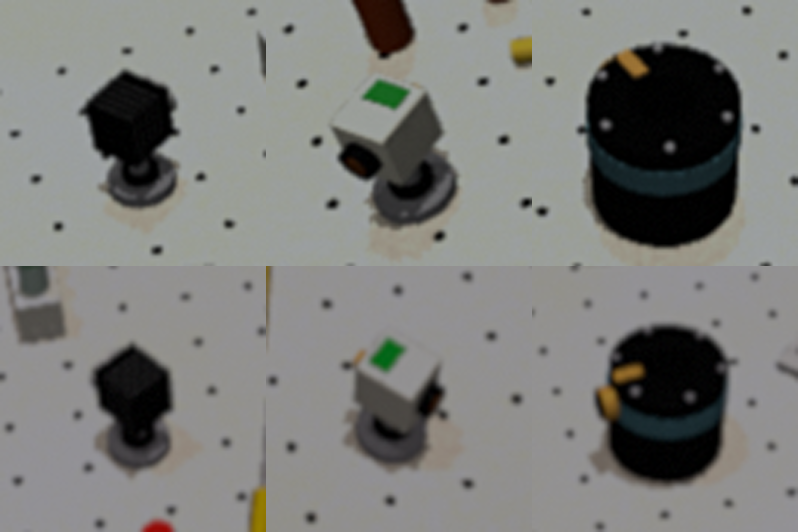

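```bash
cat >> h.py <<'E'
from scipy.spatial.transform import Rotation as Ro
def rows(*wps):
    """wps: (x,y,z[mm],phi deg) -> normalised rows from the pose now; phi = world direction of tool y (mod 180)"""
    s=state(); p=np.array(s["position"]);R=np.array(s["tool_rot"])
    print("now",(p*1000).round(1),"phi",np.degrees(np.arctan2(R[1,1],R[0,1])).round(1),"q6",np.degrees(s["q"][5]).round(0),"t",s["clock"],"gap mm",round(s["finger_gap"]*85,1),"F",np.round(s["contact_force"],1),"ff",round(s["finger_force"],1))
    for x,y,z,f in wps:
        f=np.radians(f);T=np.array([[-np.sin(f),np.cos(f),0],[np.cos(f),np.sin(f),0],[0,0,-1]])
        q=R.T@(np.array([x,y,z])/1000-p); w=Ro.from_matrix(R.T@T).as_rotvec()/np.radians(120)
        print((x,y,z,round(np.degrees(f))),[round(float(v),4) for v in [*q,*w]])
E
python3 - <<'E'
from h import *
rows((408.5,170.2,200,20),(408.5,170.2,100,20))
d=np.load("scene0.npz")["P"]
for u in (175,200,215,230,245,250,255): print(u,[d[v,u].round(3).tolist() for v in (262,264,266)])
E
```

```text
now [202.3 484.2 230.9] phi 67.3 q6 82.0 t 0.15 gap mm 85.1 F [-0.9  0.1 -0.1] ff 0.0
(408.5, 170.2, 200, 20) [-0.3113, -0.2101, 0.031, -0.0004, 0.0001, 0.3943]
(408.5, 170.2, 100, 20) [-0.3114, -0.21, 0.131, -0.0004, 0.0001, 0.3943]
175 [[0.466, -0.259, -0.0], [0.472, -0.26, 0.001], [0.478, -0.262, 0.002]]
200 [[0.486, -0.217, -0.003], [0.506, -0.22, 0.014], [0.512, -0.221, 0.015]]
215 [[0.5, -0.191, -0.002], [0.504, -0.193, -0.002], [0.52, -0.196, 0.01]]
230 [[0.511, -0.166, -0.004], [0.525, -0.169, 0.007], [0.521, -0.169, -0.003]]
245 [[0.536, -0.144, 0.009], [0.532, -0.143, 0.001], [0.534, -0.145, -0.003]]
250 [[0.531, -0.133, -0.001], [0.536, -0.135, -0.001], [0.541, -0.137, 0.001]]
255 [[0.532, -0.124, -0.004], [0.541, -0.127, 0.001], [0.545, -0.129, 0.0]]
```

>>> carry_out(commands=[[[-0.311, -0.21, 0.031, 0, 0, 0.394], [-0.311, -0.21, 0.031, 0, 0, 0.394], [-0.311, -0.21, 0.031, 0, 0, 0.394], [-0.311, -0.21, 0.031, 0, 0, 0.394], [-0.311, -0.21, 0.031, 0, 0, 0.394], [-0.311, -0.21, 0.031, 0, 0, 0.394], [-0.311, -0.21, 0.031, 0, 0, 0.394], [-0.311, -0.21, 0.031, 0, 0, 0.394], [-0.311, -0.21, 0.031, 0, 0, 0.394], [-0.311, -0.21, 0.031, 0, 0, 0.394], [-0.311, -0.21, 0.031, 0, 0, 0.394]]], claw=-1, squeeze=40)

```text
clock: 1.52
position: [0.408, 0.1715, 0.2004]
tool_rot: [[-0.344, 0.939, 0.0], [0.939, 0.344, 0.0], [0.0, 0.0, -1.0]]
contact_force: [0.1, 0.5, -0.5]
finger_gap: 1.005
finger_force: 0.0
```

```bash
cat > look.py <<'E'
import sys
from h import *
# look.py x y r z0 z1 : wrist view, rectangle of points in a height band near x,y (mm)
x,y,r,z0,z1=[float(a)/1000 for a in sys.argv[1:6]]
c=grab("wrist");P=cloud(c);I=c["frame"].astype(int)
m=(np.hypot(P[...,0]-x,P[...,1]-y)<r)&(P[...,2]>z0)&(P[...,2]<z1)
if m.sum()>10:
    q=(P[m][:,:2]*1000).astype(np.float32);b=cv2.minAreaRect(q);print(m.sum(),"rect",np.round(b[0],1),np.round(b[1],1),round(b[2],1),"circ",cv2.minEnclosingCircle(q),"z",np.median(P[m][:,2]).round(4))
save(c,"w_%d.png"%(state()["clock"]*100))
E
python3 look.py 408 170 50 74 90; python3 -c "
from h import *
rows((408.5,170.2,45,20))"
```

```text
1378 rect [408.5 170.8] [39.9 16.5] 21.0 circ ((408.35028076171875, 170.7303466796875), 20.38553237915039) z 0.0803
now [408.2 171.3 200.4] phi 20.1 q6 83.0 t 1.575 gap mm 85.1 F [-0.1  0.2  0.8] ff 0.0
(408.5, 170.2, 45, 20) [-0.0011, -0.0001, 0.1554, 0.0001, 0.0, 0.001]
```

>>> carry_out(commands=[[[-0.0005, 0, 0.06, 0, 0, -0.007], [-0.0005, 0, 0.12, 0, 0, -0.007], [-0.0005, 0, 0.155, 0, 0, -0.007], [-0.0005, 0, 0.155, 0, 0, -0.007], [-0.0005, 0, 0.155, 0, 0, -0.007]]])

```text
clock: 2.2
position: [0.4094, 0.1706, 0.0465]
tool_rot: [[-0.357, 0.934, 0.001], [0.934, 0.357, 0.0], [-0.0, 0.001, -1.0]]
contact_force: [0.0, 0.2, -0.6]
finger_gap: 0.997
finger_force: 0.0
```

>>> carry_out(commands=[[[0, 0, 0, 0, 0, 0], [0, 0, 0, 0, 0, 0], [0, 0, 0, 0, 0, 0], [0, 0, 0, 0, 0, 0], [0, 0, 0, 0, 0, 0], [0, 0, 0, 0, 0, 0], [0, 0, -0.04, 0, 0, 0], [0, 0, -0.08, 0, 0, 0], [0, 0, -0.11, 0, 0, 0], [0, 0, -0.11, 0, 0, 0]]], claw=1, squeeze=40)

```text
clock: 3.45
position: [0.41, 0.1706, 0.1572]
tool_rot: [[-0.356, 0.934, 0.004], [0.934, 0.356, 0.001], [-0.001, 0.004, -1.0]]
contact_force: [0.2, -0.2, -3.1]
finger_gap: 0.46
finger_force: 42.4
```

```bash
python3 -c "
from h import *
rows((628,72.3,155,-4.5),(628,72.3,47,-4.5),(628,72.3,45,-4.5))"
```

```text
now [410.  170.6 157.2] phi 20.9 q6 82.0 t 3.45 gap mm 39.1 F [ 0.2 -0.2 -3.1] ff 42.4
(628, 72.3, 155, -4) [-0.1696, 0.1686, 0.003, 0.002, -0.0002, 0.2115]
(628, 72.3, 47, -4) [-0.1695, 0.1682, 0.111, 0.002, -0.0002, 0.2115]
(628, 72.3, 45, -4) [-0.1695, 0.1682, 0.113, 0.002, -0.0002, 0.2115]
```

>>> carry_out(commands=[[[-0.0424, 0.042, 0.003, 0.002, 0, 0.053], [-0.085, 0.0842, 0.003, 0.002, 0, 0.106], [-0.127, 0.1265, 0.003, 0.002, 0, 0.159], [-0.1696, 0.1686, 0.003, 0.002, 0, 0.2115], [-0.1696, 0.1686, 0.003, 0.002, 0, 0.2115], [-0.1696, 0.1686, 0.003, 0.002, 0, 0.2115]]])

```text
clock: 4.2
position: [0.6252, 0.0718, 0.1504]
tool_rot: [[0.078, 0.997, -0.008], [0.997, -0.078, -0.0], [-0.001, -0.008, -1.0]]
contact_force: [-0.6, -0.4, -3.3]
finger_gap: 0.461
finger_force: 42.9
```

Run:
```python
from h import *
rows((628,72.3,48,-4.5))
c=grab("wrist");P=cloud(c);I=c["frame"].astype(int);save(c,"w1.png")
m=(np.hypot(P[...,0]-.62,P[...,1]+.0275)<.06)&(P[...,2]>.08)&(P[...,2]<.09)
q=(P[m][:,:2]*1000).astype(np.float32);print(m.sum(),cv2.minEnclosingCircle(q),q.min(0),q.max(0))
mb=m&(I[...,0]>I[...,2]+40)
if mb.sum()>5:print("strip",mb.sum(),P[mb].mean(0),cv2.minAreaRect((P[mb][:,:2]*1000).astype(np.float32)))
```

```text
now [625.2  71.8 150.4] phi -4.5 q6 94.0 t 4.2 gap mm 39.2 F [-0.6 -0.4 -3.3] ff 42.9
(628, 72.3, 48, -4) [0.0008, 0.0035, 0.1023, -0.0036, 0.0005, 0.0001]
6246 ((619.55517578125, -32.95322036743164), 42.533782958984375) [577.0537  -68.19965] [659.7317    -9.217279]
strip 586 [ 0.58840018 -0.03193776  0.08616919] ((588.2329711914062, -32.52706527709961), (22.583093643188477, 13.612370491027832), 7.666000843048096)
```

View pics/w1.png

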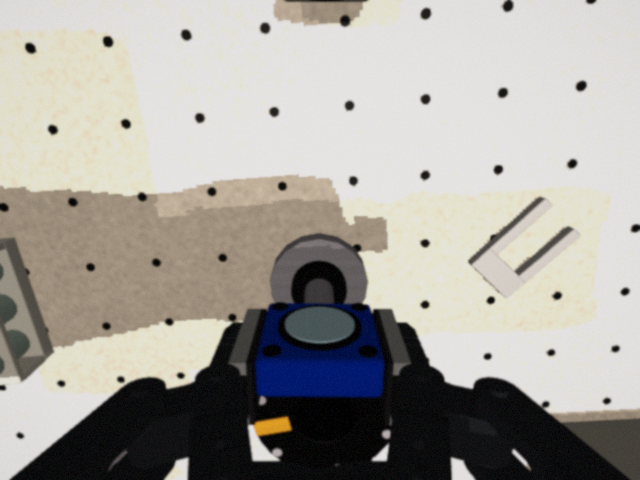

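The wrist view shows the lens held squarely between the pads (blue plate at (320,350)), with the cell and its brass strip at (272,425). Now I lower it.

>>> carry_out(commands=[[[0.0008, 0.0035, 0.04, -0.0036, 0.0005, 0], [0.0008, 0.0035, 0.08, -0.0036, 0.0005, 0], [0.0008, 0.0035, 0.1, -0.0036, 0.0005, 0], [0.0008, 0.0035, 0.104, -0.0036, 0.0005, 0], [0.0008, 0.0035, 0.104, -0.0036, 0.0005, 0], [0.0008, 0.0035, 0.104, -0.0036, 0.0005, 0]]])

```text
clock: 5.0
position: [0.6304, 0.0726, 0.0496]
tool_rot: [[0.078, 0.997, 0.006], [0.997, -0.078, -0.0], [0.0, 0.006, -1.0]]
contact_force: [0.3, 0.3, -2.8]
finger_gap: 0.459
finger_force: 42.9
```

>>> carry_out(commands=[[[0, -0.002, 0.0015, 0.002, 0, 0], [0, -0.002, 0.0025, 0.002, 0, 0], [0, -0.002, 0.003, 0.002, 0, 0], [0, -0.002, 0.003, 0.002, 0, 0]]])

```text
clock: 5.5
position: [0.6278, 0.0726, 0.0463]
tool_rot: [[0.078, 0.997, -0.0], [0.997, -0.078, 0.0], [0.0, -0.0, -1.0]]
contact_force: [-3.6, 0.1, 7.5]
finger_gap: 0.461
finger_force: 44.2
```

>>> carry_out(commands=[[[0, 0, 0, 0, 0, 0], [0, 0, 0, 0, 0, 0], [0, 0, 0, 0, 0, 0], [0, 0, 0, 0, 0, 0], [0, 0, -0.05, 0, 0, 0], [0, 0, -0.1, 0, 0, 0], [0, 0, -0.16, 0, 0, 0], [0, 0, -0.18, 0, 0, 0], [0, 0, -0.18, 0, 0, 0]]], claw=-1)

```text
clock: 6.62
position: [0.6288, 0.0725, 0.227]
tool_rot: [[0.078, 0.997, 0.003], [0.997, -0.078, 0.0], [0.0, 0.003, -1.0]]
contact_force: [0.0, 0.4, -0.8]
finger_gap: 0.998
finger_force: 0.0
```

```bash
python3 look.py 628 72 50 74 90; python3 -c "
from h import *
rows((440,-140,200,32))"
```

```text
1158 rect [627.5  73. ] [15.9 39.7] 84.6 circ ((627.6640625, 73.16370391845703), 20.357799530029297) z 0.0803
now [628.   72.5 225.2] phi -4.5 q6 94.0 t 6.675 gap mm 85.1 F [-0.3 -0.  -0.8] ff 0.0
(440, -140, 200, 32) [-0.2266, -0.1707, 0.0252, 0.0, -0.0001, -0.3042]
```

>>> carry_out(commands=[[[-0.0453, -0.0341, 0.005, 0, 0, -0.061], [-0.0906, -0.0683, 0.01, 0, 0, -0.122], [-0.136, -0.1024, 0.015, 0, 0, -0.183], [-0.1813, -0.1366, 0.02, 0, 0, -0.243], [-0.2266, -0.1707, 0.0252, 0, 0, -0.304], [-0.2266, -0.1707, 0.0252, 0, 0, -0.304], [-0.2266, -0.1707, 0.0252, 0, 0, -0.304], [-0.2266, -0.1707, 0.0252, 0, 0, -0.304]]])

```text
clock: 7.68
position: [0.4403, -0.1392, 0.1997]
tool_rot: [[-0.53, 0.848, -0.001], [0.848, 0.53, 0.001], [0.001, -0.001, -1.0]]
contact_force: [0.1, 0.3, 1.1]
finger_gap: 1.0
finger_force: 0.0
```

```bash
python3 look.py 438 -137 60 74 90; python3 look.py 438 -137 60 48 72; python3 look.py 438 -137 60 6 14;python3 -c "
from h import *
rows((440,-140,45,32))"; ls pics
```

```text
3652 rect [ 436.7 -135.1] [36.7 48.2] 32.2 circ ((437.8307800292969, -137.02621459960938), 27.678190231323242) z 0.0807
471 rect [ 426.2 -118.1] [35.7  9.6] 31.5 circ ((428.72662353515625, -122.20626831054688), 17.854206085205078) z 0.0662
34 rect [ 439.1 -120.6] [ 8.6 36.6] 89.0 circ ((439.01226806640625, -124.84625244140625), 18.321502685546875) z 0.0091
now [ 440.3 -139.3  200. ] phi 32.1 q6 31.0 t 7.825 gap mm 84.7 F [-0.3 -0.   0.1] ff 0.0
(440, -140, 45, 32) [-0.0006, -0.0006, 0.155, -0.0003, -0.0004, 0.0005]
crops.png
scene0.png
side0.png
w1.png
w_157.png
w_667.png
w_772.png
w_777.png
w_782.png
wrist0.png
```

>>> carry_out(commands=[[[0.0012, -0.001, 0.06, 0, 0, 0], [0.0012, -0.001, 0.12, 0, 0, 0], [0.0012, -0.001, 0.155, 0, 0, 0], [0.0012, -0.001, 0.155, 0, 0, 0], [0.0012, -0.001, 0.155, 0, 0, 0]]])

```text
clock: 8.45
position: [0.4393, -0.1396, 0.0464]
tool_rot: [[-0.53, 0.848, 0.001], [0.848, 0.53, -0.0], [-0.001, 0.0, -1.0]]
contact_force: [0.9, -0.3, 0.8]
finger_gap: 1.003
finger_force: 0.0
```

>>> carry_out(commands=[[[0, 0, 0, 0, 0, 0], [0, 0, 0, 0, 0, 0], [0, 0, 0, 0, 0, 0], [0, 0, 0, 0, 0, 0], [0, 0, 0, 0, 0, 0], [0, 0, 0, 0, 0, 0], [0, 0, -0.04, 0, 0, 0], [0, 0, -0.08, 0, 0, 0], [0, 0, -0.11, 0, 0, 0], [0, 0, -0.11, 0, 0, 0]]], claw=1)

```text
clock: 9.7
position: [0.4395, -0.1401, 0.1568]
tool_rot: [[-0.53, 0.848, 0.003], [0.848, 0.53, -0.002], [-0.003, 0.001, -1.0]]
contact_force: [-0.3, 0.1, -4.1]
finger_gap: 0.419
finger_force: 42.3
```

```bash
python3 look.py 438 -137 60 148 200; python3 -c "
from h import *
rows((612,-132,155,-4.5))"
```

```text
24235 rect [ 436.6 -136.4] [56.1 57.4] 72.4 circ ((436.12347412109375, -135.60789489746094), 36.111656188964844) z 0.1913
now [ 438.6 -139.7  155.3] phi 32.0 q6 31.0 t 9.75 gap mm 35.7 F [-0.4  0.3 -4.4] ff 42.3
(612, -132, 155, -4) [-0.0854, 0.1512, 0.0004, 0.0001, 0.0002, 0.304]
```

>>> carry_out(commands=[[[-0.021, 0.038, 0, 0, 0, 0.076], [-0.0427, 0.0756, 0, 0, 0, 0.152], [-0.064, 0.1134, 0, 0, 0, 0.228], [-0.0854, 0.1512, 0, 0, 0, 0.304], [-0.0854, 0.1512, 0, 0, 0, 0.304], [-0.0854, 0.1512, 0, 0, 0, 0.304], [-0.0854, 0.1512, 0, 0, 0, 0.304], [-0.0854, 0.1512, 0, 0, 0, 0.304]]])

```text
clock: 10.75
position: [0.6112, -0.132, 0.1551]
tool_rot: [[0.079, 0.997, -0.001], [0.997, -0.079, 0.0], [0.0, -0.001, -1.0]]
contact_force: [-0.2, 0.4, -3.1]
finger_gap: 0.413
finger_force: 43.1
```

```bash
python3 -c "
from h import *
rows((612,-132,49,-4.5),(612,-132,46.3,-4.5))"
```

```text
now [ 611.2 -132.   155.1] phi -4.5 q6 76.0 t 10.75 gap mm 35.1 F [-0.2  0.4 -3.1] ff 43.1
(612, -132, 49, -4) [0.0, 0.0009, 0.1061, -0.0004, -0.0001, -0.0]
(612, -132, 46.3, -4) [0.0, 0.0009, 0.1088, -0.0004, -0.0001, -0.0]
```

>>> carry_out(commands=[[[0, 0.001, 0.04, 0, 0, 0], [0, 0.001, 0.08, 0, 0, 0], [0, 0.001, 0.1, 0, 0, 0], [0, 0.001, 0.106, 0, 0, 0], [0, 0.001, 0.107, 0, 0, 0], [0, 0.001, 0.108, 0, 0, 0], [0, 0.001, 0.109, 0, 0, 0], [0, 0.001, 0.109, 0, 0, 0], [0, 0.001, 0.109, 0, 0, 0]]])

```text
clock: 11.88
position: [0.6129, -0.132, 0.0463]
tool_rot: [[0.078, 0.997, -0.0], [0.997, -0.078, 0.0], [0.0, -0.0, -1.0]]
contact_force: [1.2, 0.2, -3.6]
finger_gap: 0.413
finger_force: 43.0
```

>>> carry_out(commands=[[[0, 0, 0.0007, 0, 0, 0], [0, 0, 0.0007, 0, 0, 0]]])

```text
clock: 12.12
position: [0.6129, -0.132, 0.046]
tool_rot: [[0.078, 0.997, -0.0], [0.997, -0.078, -0.0], [-0.0, -0.0, -1.0]]
contact_force: [-1.3, 0.7, 4.5]
finger_gap: 0.418
finger_force: 43.8
```

>>> carry_out(commands=[[[0, 0, 0, 0, 0, 0], [0, 0, 0, 0, 0, 0], [0, 0, 0, 0, 0, 0], [0, 0, 0, 0, 0, 0], [0, 0, -0.05, 0, 0, 0], [0, 0, -0.1, 0, 0, 0], [0, 0, -0.16, 0, 0, 0], [0, 0, -0.18, 0, 0, 0], [0, 0, -0.18, 0, 0, 0]]], claw=-1)

```text
clock: 13.25
position: [0.6139, -0.1323, 0.2271]
tool_rot: [[0.078, 0.997, 0.003], [0.997, -0.078, -0.001], [-0.001, 0.003, -1.0]]
contact_force: [-0.7, -0.0, -0.6]
finger_gap: 0.999
finger_force: 0.0
```

```bash
python3 look.py 612 -132 45 74 84; python3 -c "
from h import *
rows((566,-355,200,43))"
```

```text
3091 rect [ 614.3 -127.2] [48.3 36.8] 86.0 circ ((614.0784912109375, -129.5518035888672), 27.824928283691406) z 0.0807
now [ 613.  -132.   225.3] phi -4.5 q6 76.0 t 13.3 gap mm 84.7 F [ 0.1 -0.5 -0.3] ff 0.0
(566, -355, 200, 43) [-0.226, -0.0294, 0.0253, -0.0001, -0.0, -0.3958]
```

>>> carry_out(commands=[[[-0.045, -0.006, 0.005, 0, 0, -0.08], [-0.09, -0.012, 0.01, 0, 0, -0.16], [-0.136, -0.018, 0.015, 0, 0, -0.24], [-0.181, -0.024, 0.02, 0, 0, -0.32], [-0.226, -0.0294, 0.0253, 0, 0, -0.396], [-0.226, -0.0294, 0.0253, 0, 0, -0.396], [-0.226, -0.0294, 0.0253, 0, 0, -0.396], [-0.226, -0.0294, 0.0253, 0, 0, -0.396]]])

```text
clock: 14.3
position: [0.566, -0.3537, 0.1996]
tool_rot: [[-0.683, 0.731, -0.001], [0.731, 0.683, 0.001], [0.001, -0.0, -1.0]]
contact_force: [-0.5, 0.2, 1.1]
finger_gap: 1.003
finger_force: 0.0
```

```bash
python3 look.py 565 -355 60 74 90;python3 look.py 565 -355 60 30 90; python3 -c "
from h import *
rows((566,-355,45,43))"
```

```text
3244 rect [ 564.3 -355.4] [35.9 40.1] 40.7 circ ((564.19140625, -355.55316162109375), 25.919452667236328) z 0.0806
4042 rect [ 564.3 -355.4] [36.1 56.7] 41.0 circ ((564.760986328125, -356.0707702636719), 29.24753189086914) z 0.0804
now [ 566.2 -353.8  200.1] phi 43.1 q6 9.0 t 14.4 gap mm 84.6 F [-0.3  0.1 -1. ] ff 0.0
(566, -355, 45, 43) [-0.0008, -0.0009, 0.1551, -0.0001, -0.0004, 0.0006]
```

>>> carry_out(commands=[[[0, -0.0025, 0.06, 0, 0, 0.017], [0, -0.0025, 0.12, 0, 0, 0.017], [0, -0.0025, 0.155, 0, 0, 0.017], [0, -0.0025, 0.155, 0, 0, 0.017], [0, -0.0025, 0.155, 0, 0, 0.017]]])

```text
clock: 15.02
position: [0.565, -0.357, 0.047]
tool_rot: [[-0.656, 0.755, 0.001], [0.755, 0.656, -0.001], [-0.002, 0.0, -1.0]]
contact_force: [0.7, -0.5, 0.5]
finger_gap: 0.997
finger_force: 0.0
```

>>> carry_out(commands=[[[0, 0, 0, 0, 0, 0], [0, 0, 0, 0, 0, 0], [0, 0, 0, 0, 0, 0], [0, 0, 0, 0, 0, 0], [0, 0, 0, 0, 0, 0], [0, 0, 0, 0, 0, 0], [0, 0, -0.04, 0, 0, 0], [0, 0, -0.08, 0, 0, 0], [0, 0, -0.11, 0, 0, 0], [0, 0, -0.11, 0, 0, 0]]], claw=1)

```text
clock: 16.27
position: [0.565, -0.3576, 0.1572]
tool_rot: [[-0.656, 0.755, 0.002], [0.755, 0.656, -0.002], [-0.003, 0.0, -1.0]]
contact_force: [-0.0, -0.1, -2.5]
finger_gap: 0.415
finger_force: 44.2
```

```bash
python3 -c "
from h import *
rows((500,-40,170,97))"
```

```text
now [ 565.  -357.6  157.2] phi 41.0 q6 10.0 t 16.275 gap mm 35.3 F [-0.  -0.1 -2.5] ff 44.2
(500, -40, 170, 97) [0.2824, 0.1592, -0.0137, -0.0007, 0.0016, -0.4668]
```

>>> carry_out(commands=[[[0.047, 0.0265, -0.0137, 0, 0, -0.078], [0.094, 0.053, -0.0137, 0, 0, -0.156], [0.141, 0.0795, -0.0137, 0, 0, -0.234], [0.188, 0.106, -0.0137, 0, 0, -0.311], [0.235, 0.1326, -0.0137, 0, 0, -0.389], [0.2824, 0.1592, -0.0137, 0, 0, -0.467], [0.2824, 0.1592, -0.0137, 0, 0, -0.467], [0.2824, 0.1592, -0.0137, 0, 0, -0.467], [0.2824, 0.1592, -0.0137, 0, 0, -0.467], [0.2824, 0.1592, -0.0137, 0, 0, -0.467]]])

```text
clock: 17.52
position: [0.499, -0.04, 0.1685]
tool_rot: [[-0.993, -0.12, -0.001], [-0.12, 0.993, 0.0], [0.001, 0.0, -1.0]]
contact_force: [-0.5, 0.5, -2.8]
finger_gap: 0.414
finger_force: 43.5
```

Run:
```python
from h import *
rows((521,-38,155,97))
c=grab("wrist");P=cloud(c);I=c["frame"].astype(int);save(c,"w3.png")
m=(np.hypot(P[...,0]-.62,P[...,1]+.0275)<.06)&(P[...,2]>.08)&(P[...,2]<.09)
q=(P[m][:,:2]*1000).astype(np.float32);print(m.sum(),cv2.minEnclosingCircle(q),q.min(0),q.max(0))
mb=m&(I[...,0]>I[...,2]+40)
if mb.sum()>5:print("strip",mb.sum(),P[mb].mean(0),cv2.minAreaRect((P[mb][:,:2]*1000).astype(np.float32)))
m=(np.hypot(P[...,0]-.62,P[...,1]+.0275)<.07)&(P[...,2]>.03)&(P[...,2]<.076)&(I[...,0]>I[...,2]+30)
if m.sum()>5: print("tube",m.sum(),P[m].mean(0),P[m].min(0),P[m].max(0))
```

```text
now [499.  -40.  168.5] phi 96.9 q6 -20.0 t 17.525 gap mm 35.2 F [-0.5  0.5 -2.8] ff 43.5
(521, -38, 155, 97) [-0.0221, -0.0007, 0.0135, 0.0002, -0.0005, -0.0007]
3712 ((624.915283203125, -25.959983825683594), 43.6221923828125) [606.27734  -69.426285] [655.65204   17.160583]
```

View pics/w3.png

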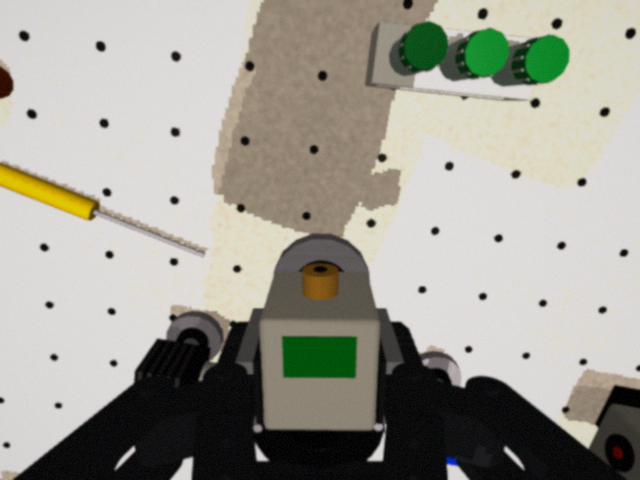

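The wrist view shows the detector held square at (320,370) with its stub facing away from the cell; the screwdriver tip is at (205,252), clear of the spot.

>>> carry_out(commands=[[[-0.024, 0.003, 0.0135, 0, 0, -0.005], [-0.024, 0.003, 0.05, 0, 0, -0.005], [-0.024, 0.003, 0.09, 0, 0, -0.005], [-0.024, 0.003, 0.112, 0, 0, -0.005], [-0.024, 0.003, 0.119, 0, 0, -0.005], [-0.024, 0.003, 0.12, 0, 0, -0.005], [-0.024, 0.003, 0.121, 0, 0, -0.005], [-0.024, 0.003, 0.1215, 0, 0, -0.005], [-0.024, 0.003, 0.1215, 0, 0, -0.005]]])

```text
clock: 18.7
position: [0.5226, -0.0332, 0.0478]
tool_rot: [[-0.991, -0.133, 0.0], [-0.133, 0.991, 0.0], [-0.0, 0.0, -1.0]]
contact_force: [-0.6, 0.5, -2.1]
finger_gap: 0.421
finger_force: 43.4
```

```bash
python3 -c "
from h import *
rows((523,-40,46.5,97.5))"
```

```text
now [522.6 -33.2  47.8] phi 97.6 q6 -19.0 t 18.7 gap mm 35.8 F [-0.6  0.5 -2.1] ff 43.4
(523, -40, 46.5, 98) [0.0005, -0.0068, 0.0013, 0.0, 0.0, 0.001]
```

Sideways sign slip of mine (7 mm); I correct it before touching down.

>>> carry_out(commands=[[[0, -0.007, -0.002, 0, 0, 0], [0, -0.007, -0.002, 0, 0, 0], [0, -0.007, 0, 0, 0, 0], [0, -0.007, 0.001, 0, 0, 0], [0, -0.007, 0.0016, 0, 0, 0], [0, -0.007, 0.0016, 0, 0, 0]]])

```text
clock: 19.45
position: [0.5232, -0.04, 0.046]
tool_rot: [[-0.991, -0.133, -0.001], [-0.133, 0.991, 0.0], [0.001, 0.0, -1.0]]
contact_force: [-1.9, 1.6, 3.9]
finger_gap: 0.413
finger_force: 44.2
```

>>> carry_out(commands=[[[0, 0, 0, 0, 0, 0], [0, 0, 0, 0, 0, 0], [0, 0, 0, 0, 0, 0], [0, 0, 0, 0, 0, 0], [0, 0, -0.05, 0, 0, 0], [0, 0, -0.1, 0, 0, 0], [0, 0, -0.16, 0, 0, 0], [0, 0, -0.18, 0, 0, 0], [0, 0, -0.18, 0, 0, 0]]], claw=-1)

```text
clock: 20.58
position: [0.5244, -0.0403, 0.2272]
tool_rot: [[-0.991, -0.133, 0.003], [-0.133, 0.991, -0.0], [-0.002, -0.001, -1.0]]
contact_force: [0.1, -0.7, -0.8]
finger_gap: 0.998
finger_force: 0.0
```

```bash
python3 look.py 521 -40 55 74 84; python3 -c "
from h import *
rows((431.5,-271.3,200,0))"
```

```text
2776 rect [538.5 -38. ] [74.8 35.9] 7.3 circ ((536.8851928710938, -38.15132141113281), 38.99998092651367) z 0.0805
now [523.5 -40.1 225.7] phi 97.6 q6 -20.0 t 20.625 gap mm 85.3 F [ 0.1  0.1 -1.4] ff 0.0
(431.5, -271.3, 200, 0) [0.1218, -0.2169, 0.0257, 0.0, -0.0, 0.8135]
```

>>> carry_out(commands=[[[0.024, -0.043, 0.005, 0, 0, 0.08], [0.048, -0.086, 0.01, 0, 0, 0.16], [0.072, -0.13, 0.015, 0, 0, 0.24], [0.097, -0.173, 0.02, 0, 0, 0.32], [0.1218, -0.2169, 0.0257, 0, 0, 0.4], [0.1218, -0.2169, 0.0257, 0, 0, 0.48], [0.1218, -0.2169, 0.0257, 0, 0, 0.563], [0.1218, -0.2169, 0.0257, 0, 0, 0.563], [0.1218, -0.2169, 0.0257, 0, 0, 0.563], [0.1218, -0.2169, 0.0257, 0, 0, 0.563]]])

```text
clock: 21.88
position: [0.4313, -0.271, 0.1997]
tool_rot: [[-0.503, 0.864, -0.001], [0.864, 0.503, 0.001], [0.001, -0.001, -1.0]]
contact_force: [-0.3, -0.2, 0.9]
finger_gap: 0.996
finger_force: 0.0
```

```bash
python3 look.py 431 -271 30 70 90
python3 - <<'E'
from h import *
c=grab("scene");P=cloud(c);I=c["frame"].astype(int);save(c,"scene1.png")
m=(np.hypot(P[...,0]-.62,P[...,1]+.0275)<.06)&(P[...,2]>.08)&(P[...,2]<.09)&(P[...,0]>.573)
print(cv2.minEnclosingCircle((P[m][:,:2]*1000).astype(np.float32)))
m=(np.hypot(P[...,0]-.521,P[...,1]+.04)<.045)&(P[...,2]>.075)&(P[...,2]<.086)
print("det",cv2.minAreaRect((P[m][:,:2]*1000).astype(np.float32)))
rows((431.5,-271.3,54,30))
E
```

```text
847 rect [ 430.9 -271.1] [22.3 21.7] 31.3 circ ((431.2846984863281, -271.4020690917969), 11.559680938720703) z 0.0755
((620.7109985351562, -26.826885223388672), 45.71932601928711)
det ((522.1520385742188, -40.449764251708984), (41.11787796020508, 35.12089157104492), 7.65377950668335)
now [ 431.4 -271.1  200. ] phi 30.2 q6 19.0 t 21.975 gap mm 85.0 F [ 0.4  0.6 -0.6] ff 0.0
(431.5, -271.3, 54, 30) [-0.0003, 0.0, 0.146, -0.0003, -0.0003, 0.0013]
```

View pics/scene1.png

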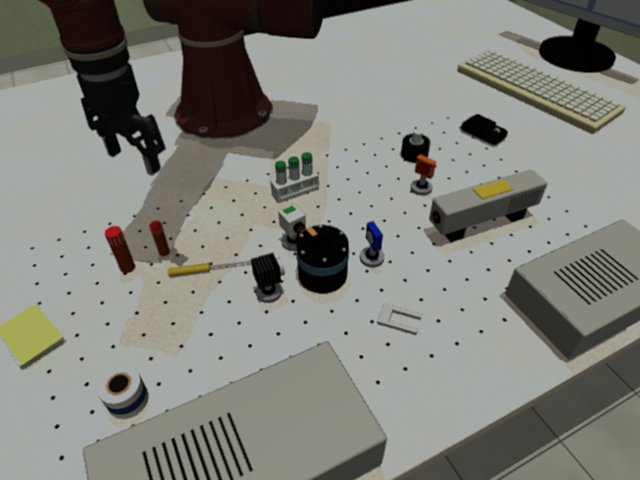

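Detector at (290,222) faces the port, stop at (267,272) mouth to the cell, lens at (374,240) in the beam. The vial at (160,238) is next.

>>> carry_out(commands=[[[0, 0, 0.06, 0, 0, 0], [0, 0, 0.12, 0, 0, 0], [0, 0, 0.145, 0, 0, 0], [0, 0, 0.145, 0, 0, 0], [0, 0, 0.145, 0, 0, 0]]])

```text
clock: 22.6
position: [0.4321, -0.2718, 0.0562]
tool_rot: [[-0.501, 0.865, 0.001], [0.865, 0.501, -0.001], [-0.001, 0.0, -1.0]]
contact_force: [0.2, -0.5, 0.1]
finger_gap: 0.999
finger_force: 0.0
```

>>> carry_out(commands=[[[0, 0, 0, 0, 0, 0], [0, 0, 0, 0, 0, 0], [0, 0, 0, 0, 0, 0], [0, 0, 0, 0, 0, 0], [0, 0, 0, 0, 0, 0], [0, 0, 0, 0, 0, 0], [0, 0, 0, 0, 0, 0], [0, 0, -0.04, 0, 0, 0], [0, 0, -0.08, 0, 0, 0], [0, 0, -0.125, 0, 0, 0], [0, 0, -0.15, 0, 0, 0], [0, 0, -0.15, 0, 0, 0]]], claw=1, squeeze=30)

```text
clock: 24.1
position: [0.4322, -0.272, 0.2066]
tool_rot: [[-0.501, 0.865, 0.002], [0.865, 0.501, -0.002], [-0.003, 0.001, -1.0]]
contact_force: [-0.5, 0.1, -0.6]
finger_gap: 0.244
finger_force: 29.5
```

```bash
python3 look.py 431 -271 100 130 160;  python3 -c "
from h import *
rows((620.3,-27.2,200,30),(620.3,-27.2,200,0))"; cp $(ls -t pics/w_* | head -1) pics/v.png
```

```text
193 rect [ 429.1 -266. ] [20.8  8.2] 26.3 circ ((430.8980712890625, -269.5080871582031), 10.424090385437012) z 0.1568
now [ 431.6 -271.4  205.2] phi 30.1 q6 20.0 t 24.15 gap mm 20.5 F [-0.1 -0.5 -0.1] ff 29.5
(620.3, -27.2, 200, 30) [0.1168, 0.2857, 0.0051, -0.0001, 0.0002, 0.0005]
(620.3, -27.2, 200, 0) [0.1168, 0.2857, 0.0051, -0.0, 0.0002, 0.2505]
```

View pics/v.png

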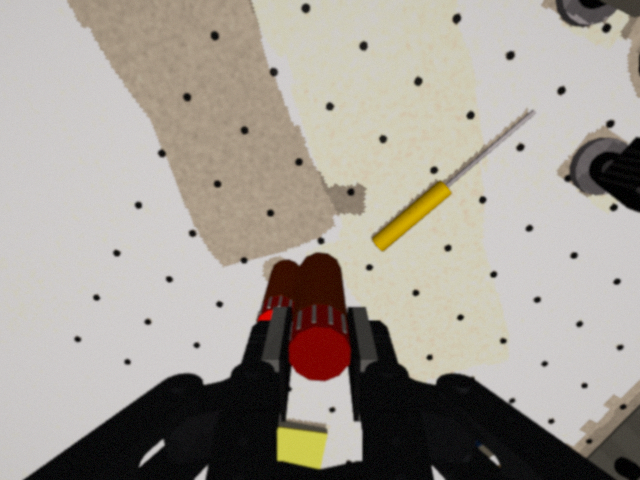

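The vial is held upright between the pads at (320,345). Now over to the well.

>>> carry_out(commands=[[[0.0195, 0.0476, 0.005, 0, 0, 0], [0.039, 0.0952, 0.005, 0, 0, 0], [0.0584, 0.1428, 0.005, 0, 0, 0], [0.0779, 0.1905, 0.005, 0, 0, 0], [0.0973, 0.238, 0.005, 0, 0, 0], [0.1168, 0.2857, 0.005, 0, 0, 0], [0.1168, 0.2857, 0.005, 0, 0, 0], [0.1168, 0.2857, 0.005, 0, 0, 0], [0.1168, 0.2857, 0.005, 0, 0, 0], [0.1168, 0.2857, 0.005, 0, 0, 0]]])

```text
clock: 25.4
position: [0.6197, -0.0279, 0.2]
tool_rot: [[-0.5, 0.866, -0.001], [0.866, 0.5, 0.0], [0.001, -0.001, -1.0]]
contact_force: [0.7, 0.2, -0.2]
finger_gap: 0.241
finger_force: 29.7
```

Run:
```python
from h import *
rows((620.3,-27.2,135,30),(620.3,-27.2,91,30))
c=grab("wrist");P=cloud(c);save(c,"w4.png")
m=(np.hypot(P[...,0]-.62,P[...,1]+.0275)<.05)&(P[...,2]>.08)&(P[...,2]<.092)
q=(P[m][:,:2]*1000);print(m.sum(),cv2.minEnclosingCircle(q.astype(np.float32)),q.min(0),q.max(0))
```

```text
now [619.7 -27.9 200. ] phi 30.0 q6 51.0 t 25.4 gap mm 20.5 F [ 0.7  0.2 -0.2] ff 29.7
(620.3, -27.2, 135, 30) [0.0003, 0.0009, 0.065, -0.0003, -0.0003, -0.0001]
(620.3, -27.2, 91, 30) [0.0003, 0.001, 0.109, -0.0003, -0.0003, -0.0001]
10419 ((620.3486328125, -27.271181106567383), 44.987552642822266) [575.71033845 -72.00703551] [664.66311784  17.55291432]
```

View pics/w4.png

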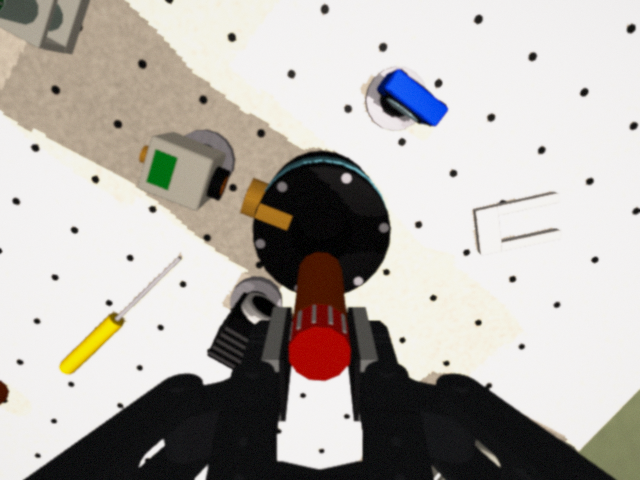

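Cell at (320,225) with the detector lined up with the port; the measured centre is confirmed. I lower the vial.

>>> carry_out(commands=[[[0.0003, 0.001, 0.03, 0, 0, 0], [0.0003, 0.001, 0.055, 0, 0, 0], [0.0003, 0.001, 0.055, 0, 0, 0], [0.0003, 0.001, 0.065, 0, 0, 0], [0.0003, 0.001, 0.08, 0, 0, 0], [0.0003, 0.001, 0.095, 0, 0, 0], [0.0003, 0.001, 0.105, 0, 0, 0], [0.0003, 0.001, 0.108, 0, 0, 0], [0.0003, 0.001, 0.109, 0, 0, 0], [0.0003, 0.001, 0.109, 0, 0, 0]]])

```text
clock: 26.7
position: [0.6211, -0.0263, 0.0913]
tool_rot: [[-0.501, 0.865, -0.0], [0.865, 0.501, 0.0], [0.0, -0.0, -1.0]]
contact_force: [0.9, -0.4, 0.2]
finger_gap: 0.241
finger_force: 29.7
```

```bash
python3 -c "
from h import *
rows((620.3,-27.2,90.5,30))"
```

```text
now [621.1 -26.3  91.3] phi 30.1 q6 51.0 t 26.7 gap mm 20.5 F [ 0.9 -0.4  0.2] ff 29.7
(620.3, -27.2, 90.5, 30) [-0.0004, -0.0011, 0.0008, -0.0, -0.0, 0.0005]
```

>>> carry_out(commands=[[[0, -0.001, 0.0005, 0, 0, 0], [0, -0.001, 0.001, 0, 0, 0], [0, -0.001, 0.0015, 0, 0, 0], [0, -0.001, 0.0015, 0, 0, 0]]])

```text
clock: 27.2
position: [0.6204, -0.0269, 0.0905]
tool_rot: [[-0.501, 0.866, 0.001], [0.866, 0.501, -0.0], [-0.0, 0.0, -1.0]]
contact_force: [-1.4, 0.1, 8.1]
finger_gap: 0.248
finger_force: 30.5
```

>>> carry_out(commands=[[[0, 0, 0, 0, 0, 0], [0, 0, 0, 0, 0, 0], [0, 0, 0, 0, 0, 0], [0, 0, 0, 0, 0, 0], [0, 0, -0.04, 0, 0, 0], [0, 0, -0.09, 0, 0, 0], [0, 0, -0.14, 0, 0, 0], [0, 0, -0.14, 0, 0, 0]]], claw=-1)

```text
clock: 28.2
position: [0.6223, -0.0271, 0.2337]
tool_rot: [[-0.501, 0.865, 0.007], [0.865, 0.501, -0.001], [-0.004, 0.005, -1.0]]
contact_force: [1.0, -0.3, -1.3]
finger_gap: 1.0
finger_force: 0.0
```

```bash
python3 look.py 620 -27 30 100 120; python3 -c "
from h import *
rows((393.4,330.3,190,30))"
```

```text
925 rect [620.  -26.7] [21.9 21.9] 84.1 circ ((620.110595703125, -26.734779357910156), 11.417295455932617) z 0.1105
now [621.1 -26.9 231.2] phi 30.1 q6 51.0 t 28.25 gap mm 85.2 F [-0.9 -0.2 -0. ] ff 0.0
(393.4, 330.3, 190, 30) [0.4233, -0.0182, 0.0404, 0.0011, 0.0008, 0.0005]
```

>>> carry_out(commands=[[[0.053, -0.002, 0.005, 0, 0, 0], [0.106, -0.0045, 0.01, 0, 0, 0], [0.159, -0.007, 0.015, 0, 0, 0], [0.212, -0.009, 0.02, 0, 0, 0], [0.265, -0.0115, 0.025, 0, 0, 0], [0.318, -0.014, 0.03, 0, 0, 0], [0.371, -0.016, 0.035, 0, 0, 0], [0.4233, -0.0182, 0.04, 0, 0, 0], [0.4233, -0.0182, 0.04, 0, 0, 0], [0.4233, -0.0182, 0.04, 0, 0, 0], [0.4233, -0.0182, 0.04, 0, 0, 0]]])

```text
clock: 29.62
position: [0.3926, 0.3295, 0.1893]
tool_rot: [[-0.5, 0.866, -0.001], [0.866, 0.5, -0.0], [0.0, -0.001, -1.0]]
contact_force: [-1.0, 0.9, -0.2]
finger_gap: 0.997
finger_force: 0.0
```

```bash
python3 look.py 393 330 40 60 75; python3 look.py 393 330 50 34 45; python3 -c "
from h import *
rows((393.4,330.3,46,30))"
```

```text
839 rect [393.  330.7] [21.2 20.8] 76.4 circ ((393.01910400390625, 330.7379455566406), 10.983470916748047) z 0.0665
4911 rect [393.1 330.8] [62.7 63. ] 73.2 circ ((393.23516845703125, 330.58294677734375), 31.9677791595459) z 0.0407
now [392.8 329.6 189.6] phi 30.0 q6 92.0 t 29.725 gap mm 85.2 F [-0.9  0.4 -0.4] ff 0.0
(393.4, 330.3, 46, 30) [0.0002, 0.001, 0.1436, -0.0003, -0.0002, -0.0003]
```

>>> carry_out(commands=[[[0.0006, 0.001, 0.06, 0, 0, 0], [0.0006, 0.001, 0.12, 0, 0, 0], [0.0006, 0.001, 0.146, 0, 0, 0], [0.0006, 0.001, 0.146, 0, 0, 0], [0.0006, 0.001, 0.146, 0, 0, 0]]])

```text
clock: 30.35
position: [0.3937, 0.3317, 0.0449]
tool_rot: [[-0.5, 0.866, 0.001], [0.866, 0.5, 0.001], [0.001, 0.001, -1.0]]
contact_force: [0.1, -0.6, 0.4]
finger_gap: 0.998
finger_force: 0.0
```

>>> carry_out(commands=[[[0, 0, 0, 0, 0, 0], [0, 0, 0, 0, 0, 0], [0, 0, 0, 0, 0, 0], [0, 0, 0, 0, 0, 0], [0, 0, 0, 0, 0, 0], [0, 0, 0, 0, 0, 0], [0, 0, 0, 0, 0, 0]]], claw=1, squeeze=40)

```text
clock: 31.22
position: [0.393, 0.3317, 0.0441]
tool_rot: [[-0.501, 0.865, 0.0], [0.865, 0.501, 0.001], [0.001, 0.0, -1.0]]
contact_force: [-0.2, -0.7, 6.0]
finger_gap: 0.241
finger_force: 38.9
```

>>> carry_out(commands=[[[0, 0, -0.04, 0, 0, 0], [0, 0, -0.1, 0, 0, 0], [0, 0, -0.15, 0, 0, 0], [0, 0, -0.17, 0, 0, 0], [0, 0, -0.17, 0, 0, 0]]])

```text
clock: 31.85
position: [0.3934, 0.3319, 0.2148]
tool_rot: [[-0.501, 0.865, 0.001], [0.865, 0.501, 0.002], [0.001, 0.002, -1.0]]
contact_force: [-0.2, -0.6, -2.0]
finger_gap: 0.24
finger_force: 39.8
```

```bash
python3 look.py 393 330 50 205 225; python3 -c "
from h import *
rows((620.3,-27.2,215,30))"; cp $(ls -t pics/w_* | head -1) pics/cv.png
```

```text
10622 rect [393.  332.8] [60.3 61.3] 73.2 circ ((393.5679931640625, 330.7906494140625), 32.204742431640625) z 0.2113
now [392.7 331.5 213.3] phi 30.1 q6 92.0 t 31.9 gap mm 20.8 F [ 0.6 -0.  -1.6] ff 39.8
(620.3, -27.2, 215, 30) [-0.4244, 0.0173, -0.0019, -0.0002, -0.0002, 0.0005]
```

View pics/cv.png

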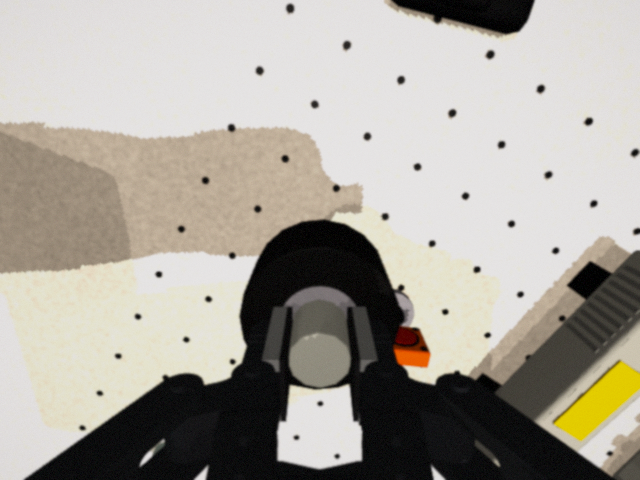

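The cover hangs level from the knob at (320,350). Carry it over the cell.

>>> carry_out(commands=[[[-0.053, 0.002, -0.002, 0, 0, 0], [-0.106, 0.0043, -0.002, 0, 0, 0], [-0.159, 0.0065, -0.002, 0, 0, 0], [-0.212, 0.0086, -0.002, 0, 0, 0], [-0.265, 0.011, -0.002, 0, 0, 0], [-0.318, 0.013, -0.002, 0, 0, 0], [-0.371, 0.015, -0.002, 0, 0, 0], [-0.4244, 0.0173, -0.002, 0, 0, 0], [-0.4244, 0.0173, -0.002, 0, 0, 0], [-0.4244, 0.0173, -0.002, 0, 0, 0], [-0.4244, 0.0173, -0.002, 0, 0, 0], [-0.4244, 0.0173, -0.002, 0, 0, 0]]])

```text
clock: 33.4
position: [0.62, -0.0262, 0.2155]
tool_rot: [[-0.502, 0.865, -0.001], [0.865, 0.502, 0.0], [0.001, -0.001, -1.0]]
contact_force: [0.6, -0.3, -1.0]
finger_gap: 0.243
finger_force: 39.8
```

```bash
python3 -c "
from h import *
rows((620.3,-27.2,131,30),(620.3,-27.2,129,30))"
```

```text
now [620.  -26.2 215.5] phi 30.1 q6 51.0 t 33.4 gap mm 20.7 F [ 0.6 -0.3 -1. ] ff 39.8
(620.3, -27.2, 131, 30) [-0.0011, -0.0002, 0.0845, -0.0003, -0.0003, 0.0011]
(620.3, -27.2, 129, 30) [-0.0011, -0.0002, 0.0865, -0.0003, -0.0003, 0.0011]
```

>>> carry_out(commands=[[[-0.001, 0, 0.02, 0, 0, 0], [-0.001, 0, 0.04, 0, 0, 0], [-0.001, 0, 0.055, 0, 0, 0], [-0.001, 0, 0.07, 0, 0, 0], [-0.001, 0, 0.08, 0, 0, 0], [-0.001, 0, 0.0845, 0, 0, 0], [-0.001, 0, 0.0855, 0, 0, 0], [-0.001, 0, 0.0865, 0, 0, 0], [-0.001, 0, 0.0865, 0, 0, 0], [-0.001, 0, 0.0865, 0, 0, 0]]])

```text
clock: 34.65
position: [0.6209, -0.028, 0.1292]
tool_rot: [[-0.501, 0.865, -0.0], [0.865, 0.501, 0.0], [0.0, -0.0, -1.0]]
contact_force: [-0.6, 0.1, 0.6]
finger_gap: 0.236
finger_force: 39.8
```

>>> carry_out(commands=[[[0, 0, 0.0007, 0, 0, 0], [0, 0, 0.001, 0, 0, 0], [0, 0, 0.001, 0, 0, 0]]])

```text
clock: 35.02
position: [0.6211, -0.028, 0.1291]
tool_rot: [[-0.501, 0.865, 0.0], [0.865, 0.501, -0.0], [-0.0, 0.0, -1.0]]
contact_force: [-3.4, 0.4, 9.7]
finger_gap: 0.24
finger_force: 40.7
```

>>> carry_out(commands=[[[0, 0, 0, 0, 0, 0], [0, 0, 0, 0, 0, 0], [0, 0, 0, 0, 0, 0], [0, 0, 0, 0, 0, 0], [0, 0, -0.03, 0, 0, 0], [0, 0, -0.07, 0, 0, 0], [0, 0, -0.11, 0, 0, 0], [0, 0, -0.13, 0, 0, 0], [0, 0, -0.13, 0, 0, 0], [0, 0, -0.13, 0, 0, 0]]], claw=-1)

```text
clock: 36.28
position: [0.6204, -0.028, 0.2567]
tool_rot: [[-0.501, 0.865, -0.002], [0.865, 0.501, 0.0], [0.001, -0.002, -1.0]]
contact_force: [0.3, 0.4, -0.6]
finger_gap: 0.999
finger_force: 0.0
```

```bash
python3 look.py 620 -27 40 145 160; python3 look.py 620 -27 50 119 130; python3 look.py 620 -131 45 74 84; python3 look.py 521 -40 35 74 84;python3 look.py 627 73 35 74 84;python3 -c "
from h import *
rows((620,-27,300,30));c=grab('side');save(c,'side2.png')"
```

```text
951 rect [621.1 -29.1] [21.7 20.9] 77.6 circ ((621.3352661132812, -29.0524959564209), 10.953219413757324) z 0.1515
5426 rect [621.3 -29. ] [62.9 63. ] 71.7 circ ((621.435546875, -29.02449607849121), 31.945493698120117) z 0.1256
2129 rect [ 614.4 -127.1] [48.5 36.7] 85.5 circ ((614.5584106445312, -129.25930786132812), 27.385513305664062) z 0.0807
2646 rect [521.7 -40.4] [40.8 36.4] 7.9 circ ((522.09912109375, -40.180973052978516), 25.793167114257812) z 0.0807
1220 rect [627.5  72.5] [16.3 39.9] 84.3 circ ((627.530029296875, 72.46607971191406), 20.40852928161621) z 0.0803
now [620.5 -28.  257.1] phi 30.1 q6 51.0 t 36.525 gap mm 85.2 F [ 0.8 -0.  -0.1] ff 0.0
(620, -27, 300, 30) [0.0012, -0.0, -0.0429, -0.0008, -0.0007, 0.0005]
```

View pics/side2.png

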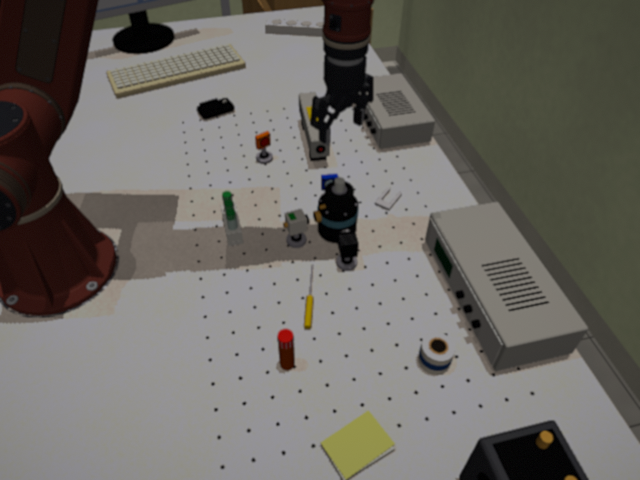

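The cover sits on the cell at (338,205), with the detector at (296,226), the stop at (347,248) and the lens behind at (330,182). Filter, rack and film roll are where they started, and all placements measure within tolerance.

```bash
python3 -c "
from h import *
print(finish_job())"
```

```text
the job is handed in; nothing more can be done
None
```

The setup is built and handed in at about 36 s: lens, beam stop, detector, vial and cover all measured in tolerance at the last look, nothing was dropped, and the filter, rack and film roll were left alone; the hand-in gave no verdict.

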